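# Face a sample jar to the reader and snap its retaining bar shut

## Robot

A 6-joint arm with a two-finger parallel gripper is mounted at the origin on the work surface. World frame = base frame: x ahead of the robot, y to its left, z up, the work surface at z = 0. Lengths are in m, angles in rad, forces in N, time in s.
With the tool pointing down it reaches from about 0.35 to 0.975 m from the base axis. Payload 4.9 kg.
Tool frame: the origin (TCP) lies at the very end of the fingers, on their centre line; the grasp point (between the pads) lies 19 mm behind it; z points along the fingers, y is the line along which they close (so a half turn about z gives the same grasp; the last joint's range is limited). The gripper opens to 85 mm and grips with 20 to 120 N. Pads are 22 mm wide; open, the fingers measure 114 mm over their backs; the gripper's body (76 mm by 85 mm) begins 54 mm behind the grasp point. The pads swing forward as they close: fully open they stand 13 mm farther back than shut.
Start: joints at [-1.232, 0.053, 1.613, -0, 1.476, -0.119], TCP at [0.276, -0.561, 0.231] pointing down, gripper open.
Joint ranges: [-3.01, 3.01], [-1.01, 2.22], [0.06, 2.58], [-1.02, 4.17], [0.09, 2.62], [-3.14, 3.14]. Speed limits (rad/s): [2.57, 2.57, 3.14, 3.14, 3.14, 3.14].

## Interface

Orientations are given as a rotation vector (axis times angle).
In Python, from station import get_obs, get_image, get_calibration, finish_job gives the robot as it stands.
- The arm moves only by the tool servo_tool, never from a script. Its argument "increments" is a list of rows, each a list of 5 numbers: the opening, from 0 (shut) to 1 (fully open), then the shift along the tool's x, y, z in mm, then the turn about the tool's z in degrees. In form: [[jaw, tx, ty, tz, spin], ...]. A call has 1 to 12 rows; each row shifts and turns the commanded pose from where the row before left it, along the tool's axes as they then stand; what a row does not reach is not made up. A row lasts 1/8 s, in which the tool goes at most 62.5 mm and 10.7 degrees, less where a joint would pass 70% of its speed; a pose out of reach is approached as far as the arm can. A call is refused whole if a number of a shift passes 62.5 or a number of a turn 10.7, either way. A call with a gripper value outside its range is refused whole. The fingers move at their own pace and stop on an object; "force" is the grip in N (left out, the last holds). Time passes only in rows, so rows that do not move let the fingers close. It gives the time, the measured TCP pose, the force, the opening and the grip force at its end, in the units of the state.
- get_obs(): the state, without advancing time (a new reading comes with each control period).
- get_image(name): name is "scene" or "top"; returns the picture (480x640x3 uint8, red, green, blue); there is no depth.
- get_calibration(name): a dict with "fx", "fy", "cx", "cy" (pixels), "dist_coeffs" ([k1, k2, p1, p2, k3] as OpenCV has them; the pictures are not rectified), "R" (3x3) and "t" (3): a world point X has camera coordinates R X + t. Camera axes: x right, y down, z forward; pixel columns grow to the right and rows downward; lengths in m; the calibration is good to about 2 mm. A picture is of the moment at which its call begins. get_calibration takes no time and is no camera call.
- finish_job(): hands the job in; it is judged then, once.
The state is a dict: "t": time; "q": joint angles; "dq": joint speeds; "effort": joint torques, N m; "tool_pos": TCP position; "tool_rot": TCP orientation; "contact_force": force on the tool from outside, world axes, zero at the start; "wrist_torque": the same for the moment, N m; "opening": finger opening in m; "grip_force": force on a finger pad.
Only numpy, scipy, OpenCV 4.12 (cv2) and the standard library are available. Lean on these libraries where they do the work, as an engineer would, in place of code of your own. Each camera call takes 0.05 s, during which the arm holds its last target. There are 200 camera calls.

## Task

Turn the sample jar in its round seat until its orange stripe faces the reader's dark window squarely, and let go of it. Then swing the retaining bar closed by pushing its green tab until the bar snaps into the roller catch and stays shut by itself: press firmly up to the stop, but do not ram it. Leave the jar facing the window and leave the beaker, the dish and the tip box where they stand.

Things in the scene. Friction and masses are not known exactly. Their poses are not given: they have to be found in the camera images.
- reader: Fixed jar reader on a level aluminium plate, 160 x 250 x 12 mm. Origin on the bench below the jar seat's centre. +y points from jar to the white reader head, +x to the side where the retaining bar shuts. Plate spans x -58..102, y -117..133 mm; head x -55..31, y 66..121 mm, top 62 mm above the bench. Only the bar's tab rises higher.
- seat_centre (a point): Centre of the jar's seat, on the plate's top face 12 mm above the bench. The seat is a grey ring, 60 mm inner and 74 mm outer diameter, 8 mm high; the jar stands in it with 2 mm of play all round. Axes as reader.
- reader_window (a point): Centre of the dark window (56 x 30 mm, red line across it) on the head's face that looks at the jar, 43 mm above the bench. Axes as reader: +y points away from the jar.
- jar: Loose amber sample jar, about 0.2 kg, 56 mm diameter, 85 mm high, round white cap of 53 mm diameter from 59 to 85 mm up. Origin at the centre of its underside, z up; +x points to the orange stripe. It can be gripped by the cap from above and turns freely either way in its seat; it starts 0.9 rad or more off.
- jar_stripe (a point): Middle of the upright orange stripe (12 mm wide) on the jar's side, 28 mm from its axis, 31 mm above its underside. The stripe runs on up the cap and over its top from rim to middle. Facing the window squarely, this point has x = 0 and y about -38 mm in the frame of reader_window.
- bar (a joint): Angle of the steel retaining bar about its upright hinge, rad: 0 when it lies along the reader's -y, growing as it swings open towards the reader's +x (counter-clockwise from above). Starts open at 0.75 to 1.15. A weak spring (under 2 N at the tab) swings it back open to about 0.7 unless it is caught. Limits -0.26 and 1.5.
- bar_hinge (a point): Point on the bar's upright hinge axis, 45 mm above the bench, at x 58, y 72 mm in reader; it does not move, axes as reader. The bar reaches 150 mm from it, is 8 mm thick and 16 mm high, its middle 45 mm above the bench.
- bar_tab (a point): Centre of the outer face, the one to push, of the bar's green tab: 40 mm along the bar, 37 to 85 mm above the bench, 8 mm thick. The point is 61 mm above the bench, 105 mm from the hinge along the bar, 4 mm off its middle plane. +x is the face's outward normal and turns with the bar, -y runs to the bar's tip. The space outside is free.
- catch_middle (a point): Mid-setting (not the actual one) of the blue roller catch, 45 mm above the bench; it is set up to 18 mm either way along the reader's x; the bar's tip enters it. The tip forces a sprung brass roller aside (up to 14 N at the tab), then meets a rigid stop post and is held between. The bar rests shut anywhere from -0.16 to 0.13 rad, so feel for the stop. Catch top 58 mm up, 14 mm past the tab's end.
- beaker: Metal beaker, bystander, 72 mm diameter, 85 mm high, origin at the centre of its underside.
- dish: Closed petri dish with yellow medium, bystander, 92 mm diameter, 16 mm high, origin at the centre of its underside.
- tipbox: Blue tip box with clear lid, bystander, 85 x 120 x 67 mm, origin at the centre of its underside.

How it is judged:
By the outcome, as a careful person would: the job done as asked, in the order asked, and still so for the second after the job is handed in, with the robot touching nothing.
It also fails if it takes over 50 s, if anything falls off the work surface, if the arm or the gripper's body presses on something with over 40 N, if the wrist force passes 120 N, or if a joint passes its speed limit or range.

## Working session

There is one attempt and no reset: what is moved stays moved. The work goes in short steps, Python scripts to look and compute and a tool call to move; the robot and the scene stay as the last step left them, time stands still between calls to the robot, and variables do not carry over. Pictures are saved under pics/ and viewed, at most 10 in all, crops included, and the job is handed in when it is done.

Besides the shell and the picture viewer there is one more tool, called after "Emit:" in YAML: its name, and indented under it one key for each argument. servo_tool: Moves the arm, as the interface text tells. Its arguments: {"type":"object","properties":{"increments":{"type":"array"},"force":{"type":"number"}},"required":["increments"]}

```bash
mkdir -p pics; ls; python3 - <<'E'
from station import *
import cv2
o=get_obs();print(o)
for n in("scene","top"):
    im=get_image(n);cv2.imwrite(f"pics/{n}0.png",im[:,:,::-1]);c=get_calibration(n);print(n,c)
E
```

```text
pics
{'t': 0.0, 'q': array([-1.23198746e+00,  5.33842268e-02,  1.61432509e+00,  4.65576204e-06,
        1.47597834e+00, -1.19020168e-01]), 'dq': array([-1.23330480e-04, -3.95315097e-04, -2.48902784e-03, -1.12553695e-03,
        3.03664375e-05,  4.25340942e-05]), 'effort': array([ 8.99752176e-04, -3.93669105e+01, -3.70182252e+01, -2.25195248e-05,
        7.08070263e-03, -2.17411156e-06]), 'tool_pos': array([ 0.2760303 , -0.56003979,  0.23002747]), 'tool_rot': array([-3.05761043e+00, -7.12418423e-01,  3.53444751e-04]), 'contact_force': array([ 0.21838941,  0.66311475, -0.20516728]), 'wrist_torque': array([ 0.029858  ,  0.01670048, -0.02314584]), 'grip_force': 0.0, 'opening': 0.08526778102326003}
scene {'fx': 507.0216740051446, 'fy': 507.0216740051446, 'cx': 314.44891924637886, 'cy': 252.33288337469537, 'dist_coeffs': array([0.04815532, 0.        , 0.        , 0.        , 0.        ]), 'R': array([[-0.68006568,  0.73305626,  0.01179824],
       [ 0.59243406,  0.5589463 , -0.58017318],
       [-0.43189416, -0.38756619, -0.81440769]]), 't': array([ 0.30058999, -0.30116713,  1.33027288])}
top {'fx': 574.8973480831796, 'fy': 574.8973480831796, 'cx': 327.49194429473795, 'cy': 247.15156217707047, 'dist_coeffs': array([-0.18560406,  0.        ,  0.        ,  0.        ,  0.        ]), 'R': array([[-0.01452124, -0.99920311,  0.03717901],
       [-0.99582735,  0.01110184, -0.0905795 ],
       [ 0.09009456, -0.0383392 , -0.99519499]]), 't': array([0.03519077, 0.49830201, 1.02424343])}
```

View pics/scene0.png

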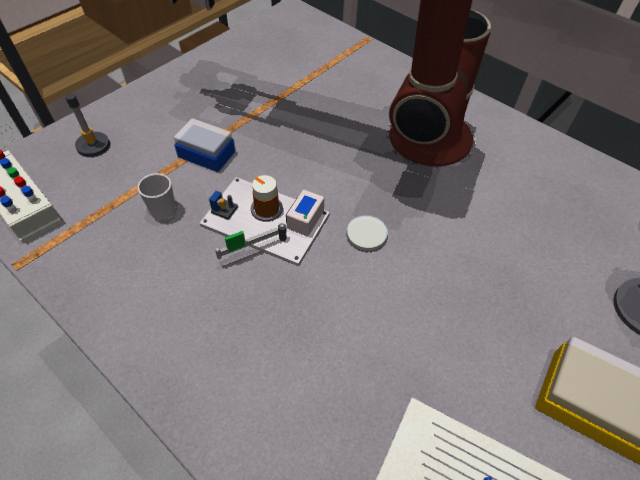

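View pics/top0.png

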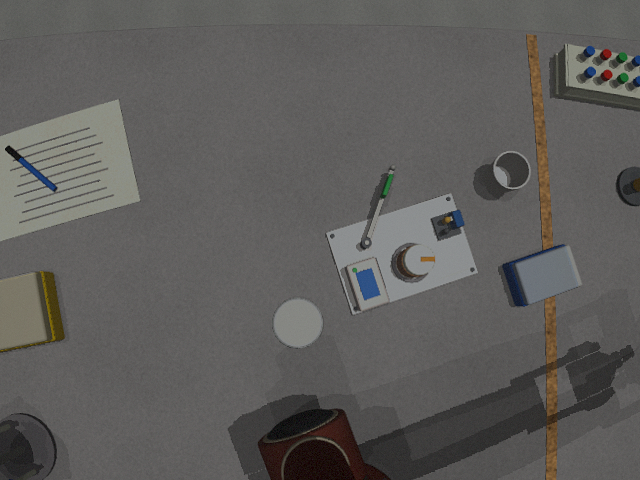

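The scene picture shows the jar near (265,195), the head at (306,210) and the green tab at (235,241). In the top picture the plate is centred near (402,253), the cap is at (420,260) with its stripe pointing right, the tab is at (388,184), the catch at (452,222) and the hinge at (366,242).

```bash
cat > h.py <<'E'
import numpy as np,cv2
from station import *
from scipy.spatial.transform import Rotation as Ro
def ray(n,px):
    c=get_calibration(n);K=np.array([[c['fx'],0,c['cx']],[0,c['fy'],c['cy']],[0,0,1]])
    p=cv2.undistortPoints(np.array(px,float).reshape(-1,1,2),K,c['dist_coeffs']).reshape(-1,2)
    d=np.c_[p,np.ones(len(p))]@c['R'];return -c['R'].T@c['t'],d
def onz(n,px,z):
    o,d=ray(n,px);return o+d*((z-o[2])/d[:,2])[:,None]
def tri(p1,p2):
    o1,d1=ray("scene",[p1]);o2,d2=ray("top",[p2]);d1=d1[0];d2=d2[0]
    s=np.linalg.lstsq(np.c_[d1,-d2],o2-o1,rcond=None)[0];a=o1+s[0]*d1;b=o2+s[1]*d2
    return (a+b)/2,np.linalg.norm(a-b)
def proj(n,X):
    c=get_calibration(n);K=np.array([[c['fx'],0,c['cx']],[0,c['fy'],c['cy']],[0,0,1]])
    return cv2.projectPoints(np.atleast_2d(X).astype(float),cv2.Rodrigues(c['R'])[0],c['t'],K,c['dist_coeffs'])[0].reshape(-1,2)
def mask(im,lo,hi):return cv2.inRange(cv2.cvtColor(im,cv2.COLOR_RGB2HSV),lo,hi)
def cents(m,box,amin=8):
    x0,y0,x1,y1=box;n,l,s,c=cv2.connectedComponentsWithStats(m[y0:y1,x0:x1])
    return [(np.round(c[i]+[x0,y0],2).tolist(),int(s[i,4]),(s[i,:4]+[x0,y0,0,0]).tolist()) for i in range(1,n) if s[i,4]>=amin]
GREEN=((45,80,40),(85,255,255));ORANGE=((5,140,120),(22,255,255));BLUE=((100,120,50),(125,255,255))
BOX=dict(scene=(195,165,335,270),top=(320,155,480,320))
E
python3 - <<'E'
from h import *
ims={n:cv2.imread(f"pics/{n}0.png")[:,:,::-1].copy() for n in BOX}
for n,im in ims.items():
    for k in("GREEN","ORANGE","BLUE"):print(n,k,cents(mask(im,*globals()[k]),BOX[n]))
im=ims["top"];hsv=cv2.cvtColor(im,cv2.COLOR_RGB2HSV)
print("plate px",im[210,400],im[300,400],im[180,400],"cap",im[262,412],im[262,428])
x0,y0,x1,y1=BOX["top"]
m=np.zeros(im.shape[:2],np.uint8);m[y0:y1,x0:x1]=(im[y0:y1,x0:x1].min(2)>125)*255
m=cv2.morphologyEx(m,cv2.MORPH_OPEN,np.ones((3,3)))
c=max(cv2.findContours(m,0,2)[0],key=cv2.contourArea);q=cv2.approxPolyDP(cv2.convexHull(c),6,True)
print("hull",q.reshape(-1,2).tolist());print(np.round(onz("top",q.reshape(-1,2),.012),4))
a=cv2.resize(im[165:320,320:480],None,fx=5,fy=5,interpolation=cv2.INTER_CUBIC)[:600,:800];cv2.imwrite("pics/topc.png",np.clip(a[:,:,::-1]*1.2,0,255))
a=cv2.resize(ims["scene"][165:270,200:335],None,fx=5.5,fy=5.5,interpolation=cv2.INTER_CUBIC);cv2.imwrite("pics/scenec.png",a[:,:,::-1])
E
```

```text
scene GREEN [([304.88, 216.12], 8, [304, 215, 3, 3]), ([234.99, 240.96], 292, [225, 231, 20, 21])]
scene ORANGE [([259.3, 179.96], 27, [255, 177, 10, 7]), ([221.43, 200.0], 14, [220, 198, 4, 5])]
scene BLUE [([213.69, 166.97], 89, [201, 165, 23, 7]), ([214.85, 196.38], 79, [209, 191, 12, 13]), ([305.23, 204.79], 231, [295, 196, 21, 19]), ([212.25, 206.62], 8, [211, 205, 4, 4])]
top GREEN [([386.55, 185.48], 129, [380, 174, 13, 24]), ([354.4, 269.6], 15, [353, 268, 4, 4])]
top ORANGE [([447.69, 218.46], 13, [446, 217, 4, 4]), ([427.5, 258.54], 54, [421, 257, 14, 4])]
top BLUE [([457.77, 217.99], 128, [452, 210, 12, 17]), ([367.33, 283.55], 459, [356, 269, 24, 31])]
plate px [143 145 147] [93 91 90] [96 98 97] cap [141 143 144] [139 144 148]
hull [[474, 263], [469, 275], [390, 300], [338, 269], [329, 239], [379, 203], [445, 195]]
[[ 0.4667 -0.2459  0.012 ]
 [ 0.4444 -0.2354  0.012 ]
 [ 0.4009 -0.085   0.012 ]
 [ 0.4592  0.0097  0.012 ]
 [ 0.5146  0.0254  0.012 ]
 [ 0.5811 -0.0687  0.012 ]
 [ 0.5958 -0.1947  0.012 ]][ WARN:0@0.729] global loadsave.cpp:1063 imwrite_ Unsupported depth image for selected encoder is fallbacked to CV_8U.
```

View pics/topc.png

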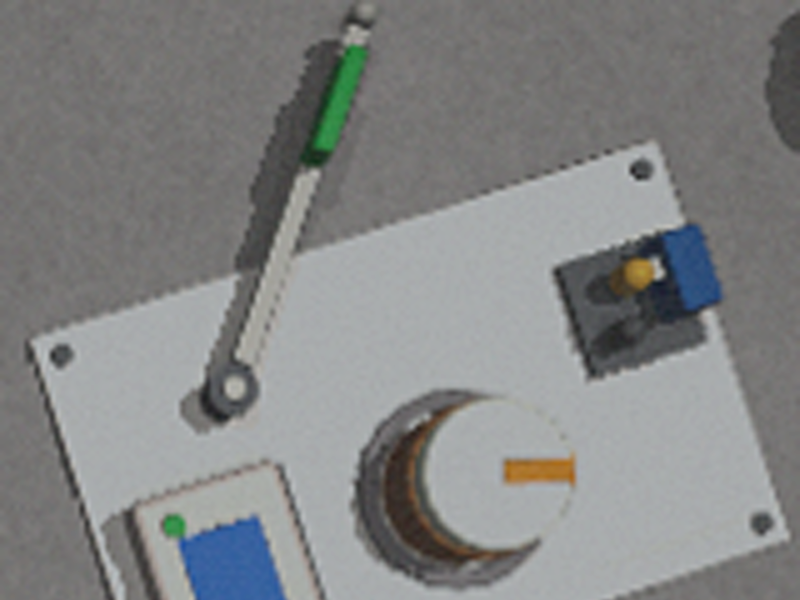

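View pics/scenec.png

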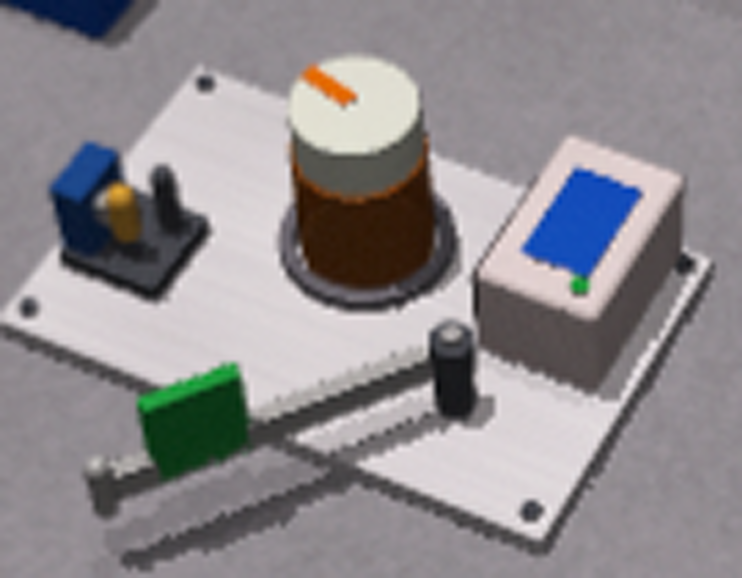

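The crops show the plate screws and corners, the cap with its stripe from the middle to the rim, the tab's top edges, the hinge post and the catch. I triangulate these pixels.

```bash
cat > meas.py <<'E'
from h import *
T=lambda p:(np.array(p,float)+.5)/5-.5+[320,165]
S=lambda p:(np.array(p,float)+.5)/5.5-.5+[200,165]
P=dict(c_px_my=((0,322),(655,140)),c_mx_my=((200,66),(790,540)),c_px_py=((545,553),(28,343)),
 s1=((28,307),(642,169)),s2=((206,83),(762,523)),s3=((531,511),(61,355)),cap=((355,105),(496,474)),
 str_out=((308,72),(575,470)),str_in=((352,103),(504,470)),hinge=((452,332),(233,388)),
 tabouter_tip=((147,411),(349,45)),tabouter_in=((245,374),(306,152)),tip=((104,467),(363,12)),roller=((119,190),(636,268)))
R={}
for k,(s,t) in P.items():
    R[k],e=tri(S(s),T(t));print(k,np.round(R[k]*1000,1),"gap",round(e*1000,1))
E
python3 - <<'E'
from meas import *
A=np.array([R['c_px_my'],R['c_mx_my'],R['c_px_py']]);L=np.array([[102,-117],[-58,-117],[102,133]])/1e3
print("sides",np.linalg.norm(A[0]-A[1]),np.linalg.norm(A[0]-A[2]))
def fit(L,A):
    L=np.array(L);A=np.array(A)[:,:2];l=L-L.mean(0);a=A-A.mean(0)
    th=np.arctan2((l[:,0]*a[:,1]-l[:,1]*a[:,0]).sum(),(l*a).sum())
    Rm=np.array([[np.cos(th),-np.sin(th)],[np.sin(th),np.cos(th)]]);o=A.mean(0)-Rm@L.mean(0)
    return th,Rm,o,(A-o-L@Rm.T)*1e3
th,Rm,o,r=fit(L,A);print("corners th",th,"o",o*1e3,"res",r.round(1))
th,Rm,o,r=fit(np.r_[L,[[.058,.072]]],np.r_[A,[R['hinge']]]);print("+hinge",th,o*1e3,r.round(1))
for k in R:print(k,np.round((R[k][:2]-o)@Rm*1e3,1))
d=(R['str_out']-R['str_in'])[:2];print("stripe world",np.degrees(np.arctan2(d[1],d[0])),"want",np.degrees(th)+90)
d=onz("top",[T((504,470)),T((575,470))],.097);print(d.round(4))
v=(R['tabouter_tip']-R['tabouter_in'])[:2]@Rm;print("bar angle",np.arctan2(v[0],-v[1]))
v=(R['tip'][:2]-o)@Rm-[.058,.072];print("bar via tip",np.arctan2(v[0],-v[1]),np.linalg.norm(v))
print(Ro.from_rotvec(get_obs()['tool_rot']).as_matrix().round(3))
E
```

```text
c_px_my [ 600.6 -206.     9.1] gap 1.0
c_mx_my [ 448.6 -252.5   10.6] gap 0.3
c_px_py [526.5  32.    2. ] gap 0.3
s1 [ 589.2 -200.    13.5] gap 0.3
s2 [ 455.  -241.1   13.1] gap 0.3
s3 [521.   19.9  12.9] gap 0.6
cap [ 469.4 -124.    96.4] gap 0.6
str_out [ 470.1 -151.1   96.1] gap 0.7
str_in [ 470.2 -126.1   96.9] gap 1.1
hinge [503.6 -38.4  58.5] gap 0.5
tabouter_tip [620.6 -78.6  84.3] gap 0.8
tabouter_in [583.7 -63.7  84.5] gap 2.4
tip [638.4 -87.8  58.4] gap 1.2
roller [ 545.  -184.3   61.2] gap 0.8
sides 0.15900549459907054 0.24943472492598548
corners th 0.3011763083680324 o [ 468.78962507 -124.47542294] res [[-0.3 -0.1]
 [ 0.5  0.9]
 [-0.2 -0.8]]
+hinge 0.30029413744257505 [ 468.96737    -124.40872108] [[-0.4 -0. ]
 [ 0.4  0.8]
 [-0.5 -0.8]
 [ 0.5  0.1]]
c_px_my [ 101.6 -116.9]
c_mx_my [ -57.4 -116.4]
c_px_py [101.2 132.4]
s1 [  92.5 -107.7]
s2 [ -47.8 -107.4]
s3 [ 92.4 122.5]
cap [0.6 0.2]
str_out [ -6.8 -25.8]
str_in [ 0.7 -1.9]
hinge [58.5 71.9]
tabouter_tip [158.4  -1.1]
tabouter_in [127.6  24.1]
tip [172.6 -15.2]
roller [ 54.9 -79.7]
stripe world -90.34317942384646 want 107.20558668798103
[[ 0.4706 -0.1265  0.097 ]
 [ 0.4702 -0.1512  0.097 ]]
bar angle 0.8863337371094561
bar via tip 0.9206969859426886 0.14402684251232414
[[ 0.897  0.442 -0.001]
 [ 0.442 -0.897  0.002]
 [ 0.    -0.002 -1.   ]]
```

All measured points agree with the given sizes. The pose is: reader yaw 17.2°, seat at (469, -124) mm, cap top at z 96.5, bar at about 0.9 rad. The stripe must turn about +162° about tool z, clockwise from above. I go over the jar first, pre-turning the tool by -100°.

Emit:
servo_tool:
  increments:
    - [1,20,-16,4,0]
    - [1,38,-32,4,0]
    - [1,40,-34,4,0]
    - [1,40,-34,4,0]
    - [1,40,-34,4,0]
    - [1,40,-34,4,0]
    - [1,40,-34,4,0]
    - [1,40,-34,4,0]
    - [1,38,-30,4,0]
    - [1,30,-24,4,0]
    - [1,0,0,0,-10]
    - [1,0,0,0,-10]

```text
t: 1.6
tool_pos: [0.4691, -0.1235, 0.1906]
tool_rot: [-2.884, -1.243, 0.001]
contact_force: [0.8, -0.4, 0.2]
opening: 0.0849
grip_force: 0.0
```

Emit:
servo_tool:
  increments:
    - [1,0,0,0,-10]
    - [1,0,0,0,-10]
    - [1,0,0,0,-10]
    - [1,0,0,0,-10]
    - [1,0,0,0,-10]
    - [1,0,0,0,-10]
    - [1,0,0,0,-10]
    - [1,0,0,0,-10]
    - [1,0,0,0,0]
    - [1,0,0,0,0]

```text
t: 2.85
tool_pos: [0.4691, -0.1243, 0.191]
tool_rot: [-1.424, -2.8, 0.0]
contact_force: [0.1, -0.0, 0.2]
opening: 0.0855
grip_force: 0.0
```

```bash
cat >> h.py <<'E'
def to(x,y):
    o=get_obs();M=Ro.from_rotvec(o['tool_rot']).as_matrix();yaw=np.degrees(np.arctan2(M[1,0],M[0,0]))
    d=np.array([x,y])-o['tool_pos'][:2]
    print("t",round(o['t'],2),"pos",(o['tool_pos']*1e3).round(1),"yaw",yaw.round(2),"q6",o['q'][5].round(2),"tilt",M[2].round(3),"need tx,ty mm",((d@M[:2,:2])*1e3).round(1),"F",o['contact_force'].round(1),"op",round(o['opening'],4))
E
python3 -c "
from h import *
to(.4692,-.1243)"
```

```text
t 2.85 pos [ 469.1 -124.3  191. ] yaw 126.09 q6 -1.04 tilt [ 0. -0. -1.] need tx,ty mm [-0.   0.1] F [ 0.1 -0.   0.2] op 0.0855
```

Emit:
servo_tool:
  increments:
    - [1,0,0,25,0]
    - [1,0,0,35,0]
    - [1,0,0,30,0]
    - [1,0,0,20,0]
    - [1,0,0,12,0]
    - [1,0,0,0,0]

```text
t: 3.6
tool_pos: [0.4688, -0.1241, 0.0686]
tool_rot: [-1.421, -2.8, 0.0]
contact_force: [0.3, 0.3, 1.3]
opening: 0.0855
grip_force: 0.0
```

Emit:
servo_tool:
  increments:
    - [0,0,0,0,0]
    - [0,0,0,0,0]
    - [0,0,0,0,0]
    - [0,0,0,0,0]
    - [0,0,0,0,0]
    - [0,0,0,0,0]
  force: 35

```text
t: 4.35
tool_pos: [0.4703, -0.1247, 0.0707]
tool_rot: [1.42, 2.8, 0.0]
contact_force: [-0.1, 1.2, 5.5]
opening: 0.0519
grip_force: 37.1
```

Emit:
servo_tool:
  increments:
    - [0,0,0,-1,0]
    - [0,0,0,0,6]
    - [0,0,0,0,10]
    - [0,0,0,0,10]
    - [0,0,0,0,10]
    - [0,0,0,0,10]
    - [0,0,0,0,10]
    - [0,0,0,0,10]
    - [0,0,0,0,10]
    - [0,0,0,0,10]
    - [0,0,0,0,10]
    - [0,0,0,0,10]

```text
t: 5.85
tool_pos: [0.47, -0.1252, 0.0708]
tool_rot: [3.092, 0.543, 0.002]
contact_force: [2.0, -0.8, 1.8]
opening: 0.0517
grip_force: 36.8
```

Emit:
servo_tool:
  increments:
    - [0,0,0,0,10]
    - [0,0,0,0,10]
    - [0,0,0,0,10]
    - [0,0,0,0,10]
    - [0,0,0,0,10]
    - [0,0,0,0,6]
    - [0,0,0,0,0]
    - [0,0,0,0,0]

```text
t: 6.85
tool_pos: [0.4698, -0.125, 0.0709]
tool_rot: [2.99, -0.962, 0.003]
contact_force: [1.0, -2.9, 3.2]
opening: 0.0519
grip_force: 36.9
```

Emit:
servo_tool:
  increments:
    - [1,0,0,0,0]
    - [1,0,0,0,0]
    - [1,0,0,0,0]
    - [1,0,0,0,0]
    - [1,0,0,0,0]
    - [1,0,0,-15,0]
    - [1,0,0,-30,0]
    - [1,0,0,-40,0]
    - [1,0,0,-40,0]
    - [1,0,0,0,0]

```text
t: 8.1
tool_pos: [0.4718, -0.1254, 0.2011]
tool_rot: [2.989, -0.964, 0.015]
contact_force: [-0.1, -0.9, 0.6]
opening: 0.0857
grip_force: 0.0
```

```bash
python3 - <<'E'
from h import *
to(.4692,-.1243)
for n in BOX:
    im=get_image(n);cv2.imwrite(f"pics/{n}1.png",im[:,:,::-1])
    print(n,cents(mask(im,*ORANGE),BOX[n]),cents(mask(im,*GREEN),BOX[n]))
s=cv2.imread("pics/scene1.png")[165:270,200:335];t=cv2.imread("pics/top1.png")[215:320,340:480]
r=lambda a:cv2.resize(a,(400,320),interpolation=cv2.INTER_CUBIC)
cv2.imwrite("pics/both1.png",np.hstack([r(s),r(t)]))
E
```

```text
t 8.1 pos [ 471.8 -125.4  201.1] yaw -35.77 q6 1.78 tilt [ 0.01  -0.002 -1.   ] need tx,ty mm [-2.8  0.6] F [-0.1 -0.9  0.6] op 0.0857
scene [([272.46, 185.38], 24, [268, 183, 10, 6]), ([221.38, 200.25], 16, [220, 198, 4, 5])] [([304.88, 216.12], 8, [304, 215, 3, 3]), ([234.99, 240.96], 292, [225, 231, 20, 21])]
top [([408.67, 264.9], 21, [406, 263, 7, 5])] [([386.51, 185.59], 128, [380, 174, 13, 24]), ([354.5, 269.71], 14, [353, 268, 4, 4])]
```

View pics/both1.png

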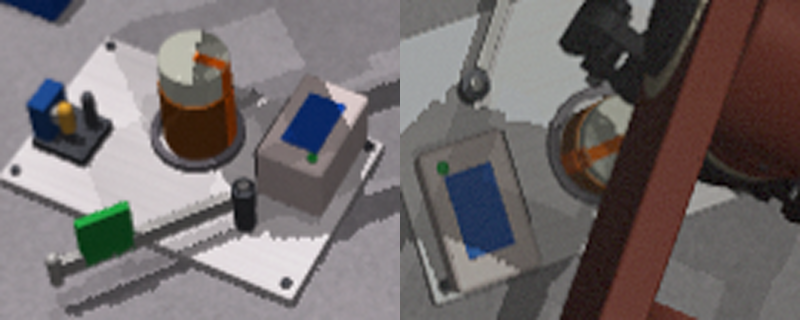

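The scene half shows the stripe now running down towards the head. In the top half the arm hides the cap. I move towards the tab, closing the fingers, and then check the jar again.

Emit:
servo_tool:
  increments:
    - [0,5,-14,0,0]
    - [0,11,-30,0,0]
    - [0,11,-32,0,0]
    - [0,11,-32,0,0]
    - [0,11,-30,0,0]
    - [0,8,-20,0,0]
    - [0,4,-10,0,0]
    - [0,0,0,0,-10]
    - [0,0,0,0,-10]
    - [0,0,0,0,-10]
    - [0,0,0,0,-10]
    - [0,0,0,0,-10]

```text
t: 9.7
tool_pos: [0.6165, -0.0236, 0.1942]
tool_rot: [-3.116, -0.398, 0.003]
contact_force: [-0.5, -0.3, -0.7]
opening: -0.0002
grip_force: 0.0
```

Emit:
servo_tool:
  increments:
    - [0,0,0,0,-10]
    - [0,0,0,0,-10]
    - [0,0,0,0,-10]
    - [0,0,0,0,-10]
    - [0,0,0,0,-10]
    - [0,0,0,0,-5]
    - [0,0,0,0,0]
    - [0,0,0,0,0]

```text
t: 10.7
tool_pos: [0.6167, -0.0236, 0.1947]
tool_rot: [-2.586, -1.783, 0.001]
contact_force: [0.2, 0.0, -0.7]
opening: -0.0002
grip_force: 0.0
```

```bash
python3 - <<'E'
from h import *
to(.621,-.025)
for n in BOX:
    im=get_image(n);cv2.imwrite(f"pics/{n}2.png",im[:,:,::-1])
    print(n,cents(mask(im,*ORANGE),BOX[n]),cents(mask(im,*GREEN),BOX[n]))
r=lambda a:cv2.resize(a,(400,500),interpolation=cv2.INTER_CUBIC)
cv2.imwrite("pics/both2.png",np.hstack([r(cv2.imread("pics/scene2.png")[170:220,245:285]),r(cv2.imread("pics/top2.png")[235:285,395:435])]))
E
```

```text
t 10.7 pos [616.7 -23.6 194.7] yaw 69.16 q6 0.2 tilt [-0.    -0.001 -1.   ] need tx,ty mm [0.2 4.5] F [ 0.2  0.  -0.7] op -0.0002
scene [([272.46, 185.5], 26, [268, 183, 10, 7]), ([265.5, 200.0], 8, [262, 200, 8, 1])] [([304.88, 216.12], 8, [304, 215, 3, 3]), ([234.95, 240.95], 293, [225, 231, 20, 21])]
top [([447.14, 219.0], 22, [445, 217, 5, 5])] [([389.47, 177.58], 38, [386, 174, 7, 8])]
```

View pics/both2.png

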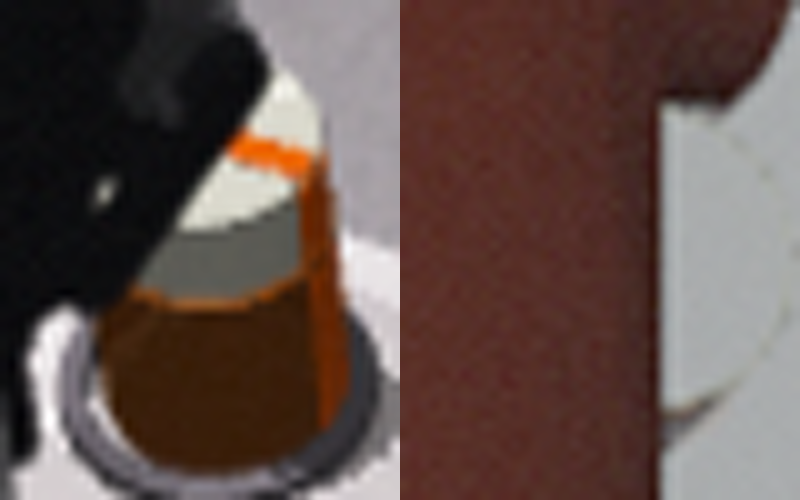

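The arm still hides half of the cap in both views; the stripe runs towards the head. I move back towards the base for a clean look.

Emit:
servo_tool:
  increments:
    - [0,6,-20,0,0]
    - [0,11,-40,0,0]
    - [0,12,-45,0,0]
    - [0,12,-45,0,0]
    - [0,12,-45,0,0]
    - [0,11,-40,0,0]
    - [0,0,0,0,0]

```text
t: 11.68
tool_pos: [0.4186, 0.1206, 0.1953]
tool_rot: [2.583, 1.787, 0.001]
contact_force: [0.3, -0.7, -0.1]
opening: -0.0003
grip_force: 0.0
```

```bash
python3 - <<'E'
from h import *
to(.621,-.025)
for n in BOX:
    im=get_image(n);cv2.imwrite(f"pics/{n}3.png",im[:,:,::-1])
    print(n,cents(mask(im,*ORANGE),BOX[n]),cents(mask(im,*GREEN),BOX[n]))
r=lambda a:cv2.resize(a,(400,500),interpolation=cv2.INTER_CUBIC)
cv2.imwrite("pics/both3.png",np.hstack([r(cv2.imread("pics/scene3.png")[170:220,245:285]),r(cv2.imread("pics/top3.png")[235:285,395:435])]))
E
```

```text
t 11.68 pos [418.6 120.6 195.3] yaw 69.36 q6 0.47 tilt [ 0.     0.001 -1.   ] need tx,ty mm [-64.9 240.8] F [ 0.3 -0.7 -0.1] op -0.0003
scene [([271.18, 185.03], 33, [265, 182, 13, 8]), ([221.38, 200.25], 16, [220, 198, 4, 5])] [([304.88, 216.12], 8, [304, 215, 3, 3]), ([234.96, 240.96], 291, [225, 231, 20, 21])]
top [([447.47, 218.76], 17, [446, 217, 4, 5]), ([411.89, 263.26], 53, [406, 260, 13, 8])] [([386.57, 185.46], 127, [380, 174, 13, 24]), ([354.4, 269.6], 15, [353, 268, 4, 4])]
```

View pics/both3.png

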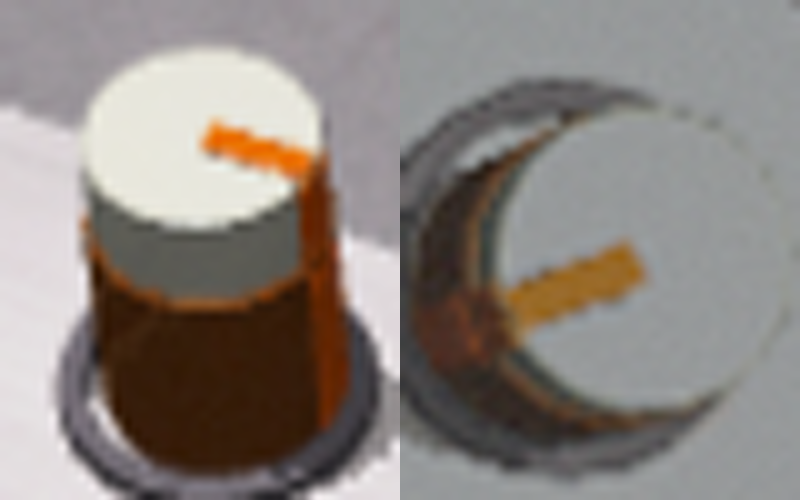

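Both views are now clear: in the top crop the stripe runs from (637,265) to (510,315), in the scene crop from (212,137) to (308,165).

```bash
python3 - <<'E'
from h import *
C=dict(top=([(237,265),(110,315)],(395,235)),scene=([(208,136),(309,165)],(245,170)))
for n,(p,o) in C.items():
    w=onz(n,(np.array(p,float)+.5)/10-.5+o,.0967);d=w[1]-w[0]
    im=cv2.imread(f"pics/{n}3.png")[:,:,::-1].copy();h=cv2.cvtColor(im,cv2.COLOR_RGB2HSV).astype(float)
    m=mask(im,(5,90,100),(25,255,255));ys,xs=np.nonzero(m);x0,y0=o;k=(xs>x0)&(xs<x0+40)&(ys>y0)&(ys<y0+(16 if n=='scene' else 40))
    if n=='scene':k&=(xs<277)
    if n=='top':k&=(xs>405)
    q=onz(n,np.c_[xs,ys][k],.0967)[:,:2];v=np.linalg.svd(q-q.mean(0))[2][0]
    print(n,(w*1e3).round(1).tolist(),np.degrees(np.arctan2(d[1],d[0])).round(1),"pca",np.degrees(np.arctan2(v[1],v[0])).round(1)%180,"mean",(q.mean(0)*1e3).round(1),k.sum())
print("tip corner dirs; want 107.2")
E
```

```text
top [[466.4, -122.7, 96.7], [458.2, -100.6, 96.7]] 110.4 pca 120.0 mean [ 463.3 -111.1] 64
scene [[466.9, -123.3, 96.7], [457.8, -101.4, 96.7]] 112.6 pca 121.0 mean [ 463.  -114.9] 26
tip corner dirs; want 107.2
```

```bash
cat > stripe.py <<'E'
from h import *
def stripe(n,im,c=(.469,-.1242)):
    # rectify the cap-top plane to a metric picture (0.25 mm/px), x right, y up
    g=np.arange(-30,30,.25)/1e3;X,Y=np.meshgrid(c[0]+g,c[1]+g)
    uv=proj(n,np.c_[X.ravel(),Y.ravel(),np.full(X.size,.0967)]).reshape(X.shape+(2,)).astype(np.float32)
    a=cv2.remap(im.astype(np.float32),uv[...,0],uv[...,1],cv2.INTER_CUBIC)
    w=(a[...,0]-a[...,2]);r=np.hypot(X-c[0],Y-c[1]);cap=w[(r<.02)]
    w=np.clip(w/np.percentile(cap,98)-.15,0,.85)
    w[(r>.0235)|(r<.004)]=0
    # mean offset across radius bins, line from the weighted ridge
    P=np.c_[X.ravel(),Y.ravel()];W=w.ravel();m=np.average(P,axis=0,weights=W);D=P-m
    v=np.linalg.eigh((D*W[:,None]).T@D)[1][:,1];
    if v@(m-c)<0:v=-v
    ang=lambda u:np.degrees(np.arctan2(u[1],u[0])).round(1)
    return "pca",ang(v),"centre->mean",ang(m-c),(m*1e3).round(1)
E
python3 - <<'E'
from stripe import *
for k in(0,3):
    for n in BOX:print(k,n,*stripe(n,cv2.imread(f"pics/{n}{k}.png")[:,:,::-1]))
# cap circle in top
for k in(0,3):
    im=cv2.imread(f"pics/top{k}.png")[:,:,::-1]
    g=np.arange(-40,40,.25)/1e3;X,Y=np.meshgrid(.469+g,-.1242+g)
    for n in BOX:
        im=cv2.imread(f"pics/{n}{k}.png")[:,:,::-1]
        uv=proj(n,np.c_[X.ravel(),Y.ravel(),np.full(X.size,.0967)]).reshape(X.shape+(2,)).astype(np.float32)
        cv2.imwrite(f"pics/r_{n}{k}.png",cv2.resize(cv2.remap(im[:,:,::-1].copy(),uv[...,0],uv[...,1],cv2.INTER_CUBIC)[::-1],(300,300)))
R=lambda n:cv2.imread(f"pics/r_{n}.png")
a=np.vstack([np.hstack([R("top0"),R("scene0")]),np.hstack([R("top3"),R("scene3")])])
for y in(150,450):
    for x in(150,450):cv2.circle(a,(x,y),int(26.5*300/80),(0,0,255),1);cv2.circle(a,(x,y),2,(0,0,255),-1)
cv2.imwrite("pics/rect.png",a)
E
```

```text
0 scene pca -87.4 centre->mean -87.3 [ 469.7 -137.8]
0 top pca -89.0 centre->mean -84.4 [ 470.3 -137.6]
3 scene pca 108.0 centre->mean 119.9 [ 462.5 -112.8]
3 top pca 108.6 centre->mean 116.5 [ 463.1 -112.3]
```

View pics/rect.png

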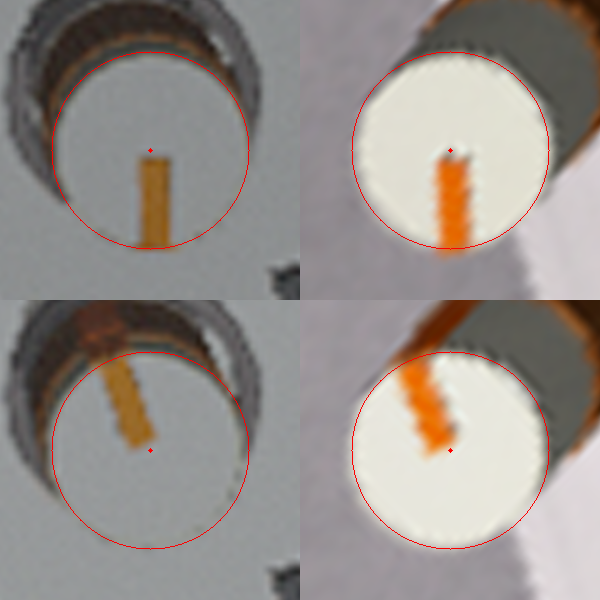

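The rectified cap pictures give a stripe direction of about 108–111° (wanted: 107.2°), and the jar sits about 2 mm to one side in its play. I regrasp it with the jaws along the reader's x, centre it, and trim by about 2.5°.

Emit:
servo_tool:
  increments:
    - [1,0,0,0,-9.5]
    - [1,0,0,0,-9.5]
    - [1,0,0,0,-9.5]
    - [1,0,0,0,-9.5]
    - [1,-20,-2,0,0]
    - [1,-40,-4,0,0]
    - [1,-45,-5,0,0]
    - [1,-45,-5,0,0]
    - [1,-45,-5,0,0]
    - [1,-35,-3,0,0]
    - [1,-19,-1,0,0]
    - [1,0,0,0,0]

```text
t: 13.28
tool_pos: [0.4701, -0.1268, 0.1951]
tool_rot: [-1.866, -2.526, -0.0]
contact_force: [1.5, 0.7, -0.2]
opening: 0.0854
grip_force: 0.0
```

Emit:
servo_tool:
  increments:
    - [1,0,0,0,0]
    - [1,0,0,0,0]

```text
t: 13.52
tool_pos: [0.4698, -0.1248, 0.1953]
tool_rot: [-1.862, -2.53, -0.0]
contact_force: [-0.4, 0.0, 0.4]
opening: 0.0856
grip_force: 0.0
```

```bash
python3 -c "
from h import *
to(.4690,-.1244)"
```

```text
t 13.53 pos [ 469.8 -124.8  195.3] yaw 107.31 q6 -0.72 tilt [ 0.  0. -1.] need tx,ty mm [ 0.6 -0.6] F [-0.4  0.   0.4] op 0.0856
```

Emit:
servo_tool:
  increments:
    - [1,0.6,-0.6,25,0]
    - [1,0,0,35,0]
    - [1,0,0,30,0]
    - [1,0,0,23,0]
    - [1,0,0,12,0]
    - [1,0,0,0,0]
    - [0,0,0,0,0]
    - [0,0,0,0,0]
    - [0,0,0,0,0]
    - [0,0,0,0,0]
    - [0,0,0,0,0]
    - [0,0,0,0,0]

```text
t: 15.02
tool_pos: [0.4699, -0.1258, 0.0718]
tool_rot: [1.863, 2.528, 0.001]
contact_force: [-2.3, -0.0, 5.4]
opening: 0.0519
grip_force: 36.8
```

Emit:
servo_tool:
  increments:
    - [0,0,0,0,1.5]
    - [0,0,0,0,1]
    - [0,0,0,0,0]
    - [0,0,0,0,0]

```text
t: 15.52
tool_pos: [0.4702, -0.1255, 0.0717]
tool_rot: [1.917, 2.486, 0.003]
contact_force: [-0.6, 1.5, 4.7]
opening: 0.0517
grip_force: 36.9
```

Emit:
servo_tool:
  increments:
    - [1,0,0,0,0]
    - [1,0,0,0,0]
    - [1,0,0,0,0]
    - [1,0,0,0,0]
    - [1,0,0,0,0]
    - [1,0,0,-10,0]
    - [1,0,0,-25,0]
    - [1,0,0,-40,0]
    - [1,0,0,-35,0]
    - [1,0,0,-15,0]

```text
t: 16.77
tool_pos: [0.4703, -0.1259, 0.1986]
tool_rot: [1.915, 2.484, 0.002]
contact_force: [-0.9, -0.7, 0.3]
opening: 0.0853
grip_force: 0.0
```

Emit:
servo_tool:
  increments:
    - [0,20,1,0,0]
    - [0,40,2,0,0]
    - [0,45,3,0,0]
    - [0,45,3,0,0]
    - [0,45,3,0,0]
    - [0,36,2,0,0]
    - [0,20,0,0,0]
    - [0,0,0,0,9]
    - [0,0,0,0,9]
    - [0,0,0,0,9]
    - [0,0,0,0,9]

```text
t: 18.15
tool_pos: [0.4168, 0.1217, 0.1927]
tool_rot: [-2.595, -1.766, 0.006]
contact_force: [0.9, 0.2, 1.2]
opening: -0.0
grip_force: 0.0
```

```bash
python3 - <<'E'
from stripe import *
to(.612,-.021)
g=np.arange(-40,40,.25)/1e3;X,Y=np.meshgrid(.469+g,-.1242+g);r=[]
for n in("top","scene"):
    im=get_image(n);cv2.imwrite(f"pics/{n}4.png",im[:,:,::-1]);print(n,*stripe(n,im))
    uv=proj(n,np.c_[X.ravel(),Y.ravel(),np.full(X.size,.0967)]).reshape(X.shape+(2,)).astype(np.float32)
    a=cv2.resize(cv2.remap(im[:,:,::-1].copy(),uv[...,0],uv[...,1],cv2.INTER_CUBIC)[::-1],(400,400))
    cv2.circle(a,(200,200),int(26.5*5),(0,0,255),1);t=np.radians(107.2);cv2.line(a,(200,200),(int(200+180*np.cos(t)),int(200-180*np.sin(t))),(255,0,0),1);r.append(a)
cv2.imwrite("pics/rect4.png",np.hstack(r))
E
```

```text
t 18.15 pos [416.8 121.7 192.7] yaw 68.48 q6 0.49 tilt [-0.002 -0.004 -1.   ] need tx,ty mm [-61.2 233.9] F [0.9 0.2 1.2] op -0.0
top pca 107.1 centre->mean 111.4 [ 464.1 -111.7]
scene pca 106.6 centre->mean 115.4 [ 463.4 -112.3]
```

View pics/rect4.png

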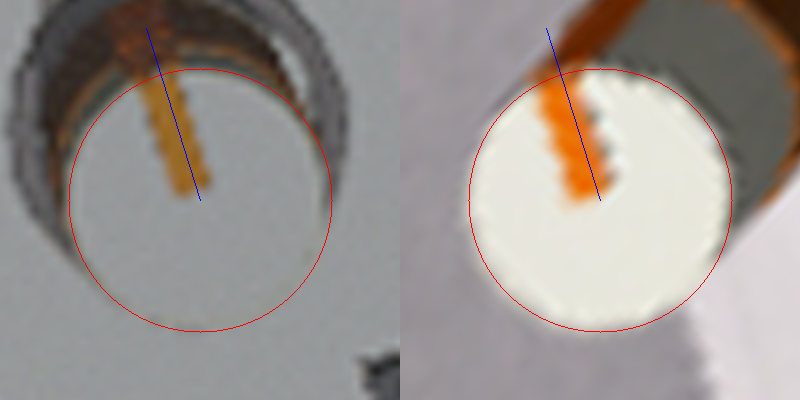

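The stripe direction now reads about 107° in both views (wanted: 107.2°), and the cap is within about 1 mm of centre. Next is the tab: I move outside its face and go down.

Emit:
servo_tool:
  increments:
    - [0,-5,20,0,0]
    - [0,-10,40,0,0]
    - [0,-12,46,0,0]
    - [0,-12,46,0,0]
    - [0,-12,46,0,0]
    - [0,-7,30,0,0]
    - [0,-3,14,0,0]
    - [0,0,0,0,0]
    - [0,0,0,0,0]

```text
t: 19.38
tool_pos: [0.6212, -0.0227, 0.1949]
tool_rot: [-2.591, -1.775, 0.001]
contact_force: [-0.2, 0.3, -0.7]
opening: 0.0002
grip_force: 0.0
```

```bash
python3 - <<'E'
from h import *
th=.3007;Rm=np.array([[np.cos(th),-np.sin(th)],[np.sin(th),np.cos(th)]]);o=np.array([.4689,-.1244])
H=o+Rm@[.058,.072];u=lambda b:Rm@[np.sin(b),-np.cos(b)];n=lambda b:Rm@[np.cos(b),np.sin(b)]
for b in(.85,.9,.95):print(b,"yaw",np.degrees(th+b));to(*(H+.105*u(b)+.060*n(b)))
E
```

```text
0.85 yaw 65.93025348570383
t 19.38 pos [621.2 -22.7 194.9] yaw 68.81 q6 0.21 tilt [-0.    -0.001 -1.   ] need tx,ty mm [-2.8  3.3] F [-0.2  0.3 -0.7] op 0.0002
0.9 yaw 68.79504246135795
t 19.38 pos [621.2 -22.7 194.9] yaw 68.81 q6 0.21 tilt [-0.    -0.001 -1.   ] need tx,ty mm [2.6 0.4] F [-0.2  0.3 -0.7] op 0.0002
0.95 yaw 71.65983143701206
t 19.38 pos [621.2 -22.7 194.9] yaw 68.81 q6 0.21 tilt [-0.    -0.001 -1.   ] need tx,ty mm [ 7.7 -2.7] F [-0.2  0.3 -0.7] op 0.0002
```

Emit:
servo_tool:
  increments:
    - [0,0,0,25,0]
    - [0,0,0,40,0]
    - [0,0,0,40,0]
    - [0,0,0,25,0]
    - [0,0,0,10,0]
    - [0,-10,0,0,0]
    - [0,-15,0,0,0]
    - [0,-10,0,0,0]
    - [0,-6,0,0,0]
    - [0,-2,0,0,0]
    - [0,0,0,0,0]

```text
t: 20.75
tool_pos: [0.6066, -0.0639, 0.0554]
tool_rot: [-2.593, -1.773, -0.0]
contact_force: [-0.1, 0.5, 0.1]
opening: -0.0004
grip_force: 0.0
```

Emit:
servo_tool:
  increments:
    - [0,-4.6,0.6,0,2.5]
    - [0,-9.2,0.9,0,5]
    - [0,-9.2,0.9,0,5]
    - [0,-9.2,0.9,0,5]
    - [0,-9.2,0.9,0,5]
    - [0,-9.2,0.9,0,5]
    - [0,-4.6,0.6,0,2.5]
    - [0,0,0,0,0]

```text
t: 21.75
tool_pos: [0.5807, -0.1123, 0.0552]
tool_rot: [-2.964, -1.042, 0.0]
contact_force: [0.7, -0.3, -0.5]
opening: -0.0001
grip_force: 0.1
```

```bash
cat > bar.py <<'E'
from h import *
th=.3007;Rm=np.array([[np.cos(th),-np.sin(th)],[np.sin(th),np.cos(th)]]);o=np.array([.4689,-.1244])
H=o+Rm@[.058,.072]
def state():
    ob=get_obs();p=(ob['tool_pos'][:2]-H)@Rm*1e3;M=Ro.from_rotvec(ob['tool_rot']).as_matrix()
    b=np.arctan2(M[1,0],M[0,0])-th;r=np.hypot(*p)
    # bar angle if the finger's flat touches the face
    a=np.arctan2(p[0],-p[1])-np.arcsin(15/r)
    F=ob['contact_force'];print("t",round(ob['t'],2),"tool b",b.round(3),"pos b",a.round(3),"along",np.sqrt(r*r-225).round(1),"z",ob['tool_pos'][2].round(4),"F tool",(F@M).round(1))
E
python3 - <<'E'
from bar import *
state()
for n in BOX:
    im=get_image(n);cv2.imwrite(f"pics/{n}5.png",im[:,:,::-1]);print(n,cents(mask(im,*GREEN),BOX[n]))
E
```

```text
t 21.75 tool b 0.375 pos b 0.37 along 106.1 z 0.0552 F tool [0.3 0.6 0.5]
scene [([304.88, 216.12], 8, [304, 215, 3, 3]), ([239.77, 223.77], 30, [238, 219, 5, 10])]
top [([354.5, 269.71], 14, [353, 268, 4, 4])]
```

The bar follows the tool (b≈0.37 rad, tab moving in the picture). I continue more slowly while watching the force.

Emit:
servo_tool:
  increments:
    - [0,-5.5,0.6,0,3]
    - [0,-5.5,0.6,0,3]
    - [0,-3.7,0.5,0,2]
    - [0,-3.7,0.5,0,2]
    - [0,0,0,0,0]

```text
t: 22.48
tool_pos: [0.5669, -0.1246, 0.0553]
tool_rot: [3.043, 0.779, -0.0]
contact_force: [0.6, 0.4, 0.5]
opening: 0.0001
grip_force: 0.2
```

Emit:
servo_tool:
  increments:
    - [0,-1.8,0.25,0,1]
    - [0,-1.8,0.25,0,1]
    - [0,-1.8,0.25,0,1]
    - [0,0,0,0,0]

```text
t: 22.98
tool_pos: [0.5624, -0.1279, 0.0553]
tool_rot: [3.063, 0.699, -0.0]
contact_force: [0.8, 0.6, -0.3]
opening: 0.0001
grip_force: 0.2
```

Emit:
servo_tool:
  increments:
    - [0,-1.8,0.25,0,1]
    - [0,-1.8,0.25,0,1]
    - [0,-1.8,0.25,0,1]
    - [0,0,0,0,0]

```text
t: 23.48
tool_pos: [0.5578, -0.1308, 0.0553]
tool_rot: [3.08, 0.619, -0.0]
contact_force: [0.7, 0.6, 0.2]
opening: -0.0
grip_force: 0.2
```

```bash
python3 -c "
from bar import *
state()"
```

```text
t 23.48 tool b 0.096 pos b 0.095 along 106.3 z 0.0553 F tool [ 0.8 -0.3 -0.2]
```

Emit:
servo_tool:
  increments:
    - [0,-1.8,0.25,0,1]
    - [0,-1.8,0.25,0,1]
    - [0,0,0,0,0]

```text
t: 23.85
tool_pos: [0.5546, -0.1326, 0.0553]
tool_rot: [3.09, 0.565, -0.0]
contact_force: [0.2, 0.6, 0.3]
opening: 0.0003
grip_force: 0.2
```

Emit:
servo_tool:
  increments:
    - [0,-1.8,0.25,0,1]
    - [0,-1.8,0.25,0,1]
    - [0,0,0,0,0]

```text
t: 24.22
tool_pos: [0.5522, -0.134, 0.0554]
tool_rot: [-3.1, -0.51, -0.003]
contact_force: [5.3, 2.0, -1.9]
opening: 0.0
grip_force: 2.4
```

Emit:
servo_tool:
  increments:
    - [0,-1.8,0.25,0,1]
    - [0,-1.8,0.25,0,1]
    - [0,0,0,0,0]

```text
t: 24.6
tool_pos: [0.5484, -0.1357, 0.0553]
tool_rot: [-3.108, -0.457, -0.0]
contact_force: [2.4, 1.2, -0.3]
opening: 0.0003
grip_force: 1.7
```

```bash
python3 -c "
from bar import *
state()"
```

```text
t 24.6 tool b -0.009 pos b -0.004 along 106.3 z 0.0553 F tool [ 2.6 -0.4  0.3]
```

The roller is engaged. I go on in small steps to feel the stop.

Emit:
servo_tool:
  increments:
    - [0,-1.8,0.25,0,1]
    - [0,0,0,0,0]

```text
t: 24.85
tool_pos: [0.5463, -0.1367, 0.0553]
tool_rot: [3.112, 0.43, -0.002]
contact_force: [0.9, 1.7, 0.8]
opening: 0.0001
grip_force: 0.7
```

Emit:
servo_tool:
  increments:
    - [0,-1.8,0.25,0,1]
    - [0,0,0,0,0]

```text
t: 25.1
tool_pos: [0.5446, -0.1376, 0.0553]
tool_rot: [3.115, 0.402, -0.001]
contact_force: [-0.2, 0.9, 0.1]
opening: -0.0002
grip_force: 0.1
```

Emit:
servo_tool:
  increments:
    - [0,-1.8,0.25,0,1]
    - [0,0,0,0,0]

```text
t: 25.35
tool_pos: [0.543, -0.1382, 0.0552]
tool_rot: [3.119, 0.375, -0.001]
contact_force: [-0.1, 0.6, -0.6]
opening: -0.0001
grip_force: 0.0
```

```bash
python3 -c "
from bar import *
state()"
```

```text
t 25.35 tool b -0.061 pos b -0.059 along 106.4 z 0.0552 F tool [ 0.  -0.6  0.6]
```

Emit:
servo_tool:
  increments:
    - [0,-1.8,0.25,0,1]
    - [0,0,0,0,0]

```text
t: 25.6
tool_pos: [0.5416, -0.1388, 0.0553]
tool_rot: [3.122, 0.348, -0.0]
contact_force: [0.7, 0.4, 0.1]
opening: -0.0001
grip_force: 0.3
```

Emit:
servo_tool:
  increments:
    - [0,-1.8,0.25,0,1]
    - [0,0,0,0,0]

```text
t: 25.85
tool_pos: [0.5414, -0.139, 0.0554]
tool_rot: [3.125, 0.32, 0.007]
contact_force: [7.0, 1.1, -4.2]
opening: -0.0
grip_force: 3.5
```

```bash
python3 -c "
from bar import *
state()"
```

```text
t 25.85 tool b -0.097 pos b -0.075 along 106.6 z 0.0554 F tool [7.1 0.4 4.3]
```

The position has stopped at b≈-0.075 and the force is rising: this is the stop. I press on gently up to about 20–25 N.

Emit:
servo_tool:
  increments:
    - [0,-1.5,0,0,0]
    - [0,0,0,0,0]

```text
t: 26.1
tool_pos: [0.5414, -0.139, 0.0555]
tool_rot: [3.125, 0.319, 0.013]
contact_force: [12.9, 2.4, -8.1]
opening: 0.0001
grip_force: 6.4
```

Emit:
servo_tool:
  increments:
    - [0,-1.5,0,0,0]
    - [0,0,0,0,0]

```text
t: 26.35
tool_pos: [0.5414, -0.1391, 0.0556]
tool_rot: [3.125, 0.319, 0.019]
contact_force: [17.9, 3.7, -12.0]
opening: 0.0001
grip_force: 9.2
```

```bash
python3 -c "
from bar import *
state()"
```

```text
t 26.35 tool b -0.097 pos b -0.076 along 106.7 z 0.0556 F tool [18.1 -0.  12.2]
```

Emit:
servo_tool:
  increments:
    - [0,-1.2,0,0,0]
    - [0,0,0,0,0]
    - [0,0,0,0,0]

```text
t: 26.72
tool_pos: [0.5414, -0.1391, 0.0557]
tool_rot: [3.125, 0.319, 0.024]
contact_force: [23.6, 4.4, -13.9]
opening: -0.0001
grip_force: 11.5
```

Emit:
servo_tool:
  increments:
    - [0,3,0,0,0]
    - [0,5,0,0,0]
    - [0,10,0,0,0]
    - [0,20,0,0,0]
    - [0,20,0,0,0]
    - [0,0,0,-20,0]
    - [0,0,0,-40,0]
    - [0,0,0,-40,0]
    - [0,0,0,-40,0]
    - [0,0,0,0,0]

```text
t: 27.98
tool_pos: [0.5947, -0.1294, 0.2018]
tool_rot: [3.121, 0.32, 0.014]
contact_force: [0.5, 0.4, 0.1]
opening: 0.0001
grip_force: 0.0
```

```bash
python3 - <<'E'
from stripe import *
to(.42,.12)
for n in("top","scene"):
    im=get_image(n);cv2.imwrite(f"pics/{n}6.png",im[:,:,::-1]);print(n,*stripe(n,im),cents(mask(im,*GREEN),BOX[n]))
E
```

```text
t 27.98 pos [ 594.7 -129.4  201.8] yaw 11.71 q6 1.03 tilt [ 0.008  0.005 -1.   ] need tx,ty mm [-120.5 -279.7] F [0.5 0.4 0.1] op 0.0001
top pca -16.0 centre->mean -100.3 [ 468.5 -126.7] [([354.62, 269.62], 13, [353, 268, 4, 4])]
scene pca 106.3 centre->mean 115.5 [ 463.4 -112.4] [([240.31, 202.56], 191, [232, 194, 18, 18]), ([304.88, 216.12], 8, [304, 215, 3, 3])]
```

Emit:
servo_tool:
  increments:
    - [0,-9,-20,0,0]
    - [0,-18,-42,0,0]
    - [0,-20,-46,0,0]
    - [0,-20,-46,0,0]
    - [0,-20,-46,0,0]
    - [0,-20,-46,0,0]
    - [0,-13,-34,0,0]
    - [0,0,0,0,0]
    - [0,0,0,0,0]

```text
t: 29.2
tool_pos: [0.4178, 0.1209, 0.1943]
tool_rot: [3.125, 0.321, -0.003]
contact_force: [0.2, 0.4, 0.2]
opening: 0.0001
grip_force: 0.0
```

```bash
python3 - <<'E'
from stripe import *
to(.42,.12)
for n in("top","scene"):
    im=get_image(n);cv2.imwrite(f"pics/{n}7.png",im[:,:,::-1]);print(n,*stripe(n,im),cents(mask(im,*GREEN),BOX[n]))
r=lambda a:cv2.resize(a,(400,400),interpolation=cv2.INTER_CUBIC)
cv2.imwrite("pics/both7.png",np.hstack([r(cv2.imread("pics/scene7.png")[160:270,200:310]),r(cv2.imread("pics/top7.png")[190:310,350:470])]))
E
```

```text
t 29.2 pos [417.8 120.9 194.3] yaw 11.73 q6 1.48 tilt [-0.002  0.    -1.   ] need tx,ty mm [1.9 1.4] F [0.2 0.4 0.2] op 0.0001
top pca 107.2 centre->mean 111.4 [ 464.1 -111.7] [([425.31, 227.68], 108, [413, 223, 25, 10]), ([354.4, 269.6], 15, [353, 268, 4, 4])]
scene pca 106.7 centre->mean 115.4 [ 463.4 -112.3] [([240.26, 202.52], 190, [232, 194, 17, 18]), ([304.88, 216.12], 8, [304, 215, 3, 3])]
```

View pics/both7.png

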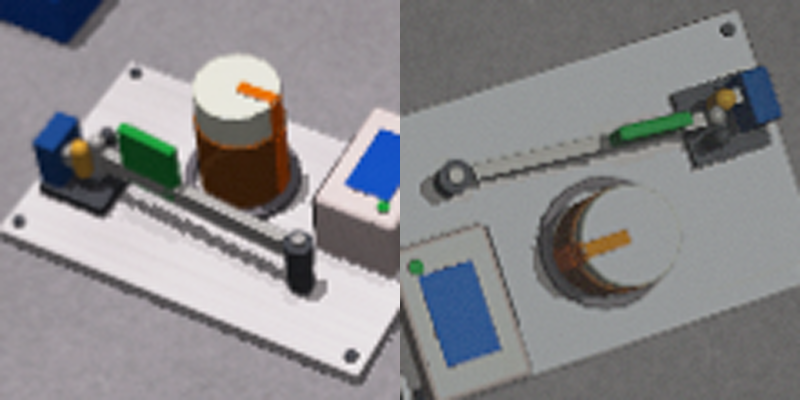

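The bar is shut by itself: its tip sits between the brass roller and the stop post. The stripe faces the window at 107° and the robot touches nothing, so I hand in.

```bash
python3 -c "
from station import *
print(finish_job())"
```

```text
the job is handed in; nothing more can be done
None
```

The job is handed in at about 29 s: the jar's stripe faces the window (about 107° measured, 107.2° wanted), the bar is held shut in the catch after a press of about 24 N at the stop, and I never went near the beaker, dish or tip box.

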